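# Put the stacked lids on the stone-sample containers

### The job

The stone samples are ready to be put away: take the stack of four lids apart one by one from the top, closing each container with the lid of its own shape and size before taking the next lid: small round, then square, then large round, then oblong. Each lid must end centred and lying flat on the rim, the square and oblong ones turned in line with their containers, and be let go. Leave the containers and the stack of paper cups standing where they are.

Things in the scene. Friction and masses are not known exactly. Their poses are not given: they have to be found in the camera images.
- lid_small: Small round aluminium lid, a plain flat disc 34 mm across and 12 mm thick; at the start it lies at the top of the stack of four lids (each 12 mm thick, biggest at the bottom, lying flat on one another, not quite centred). Origin at the centre of its underside, z up. Loose, about 20 g.
- lid_square: Square pale wooden lid, a plain flat plate 46 x 46 mm and 12 mm thick, sides along its x and y axes; second from the top of the stack, on the large round lid. Origin at the centre of its underside, z up. Loose, about 30 g.
- lid_round: Large round aluminium lid, a plain flat disc 62 mm across and 12 mm thick; third from the top of the stack, on the oblong lid. Origin at the centre of its underside, z up. Loose, about 40 g.
- lid_rect: Oblong pale wooden lid, a plain flat plate 100 mm along its x by 66 mm along its y, 12 mm thick; the bottom of the stack, flat on the table. Origin at the centre of its underside, z up. Loose, about 60 g.
- pot_small: Small round white pot, 50 mm high, body 40 mm across for the lower 30 mm, narrowing to a round mouth 24 mm across outside (wall 3.5 mm); open at the start. Origin at the centre of its underside, z up. Loose, about 250 g; no fastening: the lid simply lies on the flat top of the rim and overhangs it by 5 mm all round.
- jar_square: Square white jar, 36 x 36 mm outside and 60 mm high (wall 5 mm), sides along its x and y axes, a stone inside; open at the start. Origin at the centre of its underside, z up. Loose, about 350 g; no fastening: the lid simply lies on the flat top of the rim and overhangs it by 5 mm all round.
- jar_round: Large round white jar, 70 mm high, 52 mm across outside at the mouth and 56 mm at its widest (wall 4 mm), a stone inside; open at the start. Origin at the centre of its underside, z up. Loose, about 400 g; no fastening: the lid simply lies on the flat top of the rim and overhangs it by 5 mm all round.
- tin_rect: Oblong white enamelled tin, 90 mm along its x by 56 mm along its y outside, 45 mm high (wall 5 mm), stones inside; open at the start. Origin at the centre of its underside, z up. Loose, about 450 g; no fastening: the lid simply lies on the flat top of the rim and overhangs it by 5 mm all round.
- cups: Bystander: four white paper cups nested in one upright stack, 126 mm high, 74 mm across at the top and 52 mm at the foot, among the containers. Origin at the centre of its underside, z up. Loose and light (120 g).
There are look-alikes about, which are no part of the job. What is shaped like the lid_rect but blue is not meant. What is shaped like the lid_round but pink is not meant.

How it is judged:
On the way, in this order (a step that is already met when the one before it is completed fails the run):
1. the small round lid lies flat on its own container, released (horizontal distance between lid_small and pot_small below 0.008 m and z of lid_small in the frame of pot_small between 0.047 and 0.053 m and angle between lid_small's own z axis and vertical below 0.08 rad and linear speed of lid_small below 0.02 m/s and contact force between the fingers and lid_small below 0.1 N), for 0.2 s.
2. the square lid lies flat on its own container, released (horizontal distance between lid_square and jar_square below 0.008 m and z of lid_square in the frame of jar_square between 0.057 and 0.063 m and angle between lid_square's own z axis and vertical below 0.08 rad and linear speed of lid_square below 0.02 m/s and contact force between the fingers and lid_square below 0.1 N and (angle between the x axis of lid_square and the x axis of jar_square, either way round below 0.26 rad or angle between the x axis of lid_square and the y axis of jar_square, either way round below 0.26 rad)), for 0.2 s.
3. the large round lid lies flat on its own container, released (horizontal distance between lid_round and jar_round below 0.008 m and z of lid_round in the frame of jar_round between 0.067 and 0.073 m and angle between lid_round's own z axis and vertical below 0.08 rad and linear speed of lid_round below 0.02 m/s and contact force between the fingers and lid_round below 0.1 N), for 0.2 s.
4. the oblong lid lies flat on its own container, released (horizontal distance between lid_rect and tin_rect below 0.008 m and z of lid_rect in the frame of tin_rect between 0.042 and 0.048 m and angle between lid_rect's own z axis and vertical below 0.08 rad and linear speed of lid_rect below 0.02 m/s and contact force between the fingers and lid_rect below 0.1 N and angle between the x axis of lid_rect and the x axis of tin_rect, either way round below 0.2 rad), for 0.2 s.
At the end, for the whole second after the job is handed in: Each lid lies released and still on its own container: centres within 8 mm, underside within 3 mm of rim height, tilt under 0.08 rad; oblong lid in line within 0.2 rad, square within 0.26 rad (any quarter turn). Containers and cups upright, each within 30 mm of its start (all of step 1 and all of step 2 and all of step 3 and all of step 4 and distance of each of pot_small, jar_square, jar_round, tin_rect, cups from where it was at the start of the episode below 0.03 m and angle between each of pot_small, jar_square, jar_round, tin_rect's own z axis and vertical below 0.08 rad and linear speed of each of pot_small, jar_square, jar_round, tin_rect below 0.02 m/s and angle between cups's own z axis and vertical below 0.1 rad); the robot touches nothing.
It fails at once if the stack of paper cups is knocked over (angle between cups's own z axis and vertical above 0.5 rad).
It fails at once if the small pot is knocked over (angle between pot_small's own z axis and vertical above 0.5 rad).
It fails at once if the square jar is knocked over (angle between jar_square's own z axis and vertical above 0.5 rad).
It fails at once if the round jar is knocked over (angle between jar_round's own z axis and vertical above 0.5 rad).
It fails at once if the oblong tin is knocked over (angle between tin_rect's own z axis and vertical above 0.5 rad).
It also fails if it takes over 112 s, if anything falls off the work surface, if the arm or the gripper's body presses on something with over 40 N, if the wrist force passes 120 N, or if a joint passes its speed limit or range.

### The arm

A 6-joint arm with a two-finger parallel gripper is mounted at the origin on the work surface. World frame = base frame: x ahead of the robot, y to its left, z up, the work surface at z = 0. Lengths are in m, angles in rad, forces in N, time in s.
With the tool pointing down it reaches from about 0.325 to 0.9 m from the base axis. Payload 3.5 kg.
Tool frame: the origin (TCP) lies between the finger pads; the fingertips stand 19 mm ahead of it and the grasp point (between the pads) is the TCP (arm.nose_length is the distance from the TCP to the fingertips, in m); z points along the fingers, y is the line along which they close (so a half turn about z gives the same grasp; the last joint's range is limited). The gripper opens to 85 mm and grips with 20 to 120 N. Pads are 22 mm wide; open, the fingers measure 114 mm over their backs; the gripper's body (76 mm by 85 mm) begins 54 mm behind the grasp point. The pads swing forward as they close: fully open they stand 13 mm farther back than shut.
Start: joints at [-1.243, 0.276, -0.026, 1.268, 0, 1.467], TCP at [0.261, -0.568, 0.25] pointing down, gripper open.
Joint ranges: [-3.12, 3.12], [-0.85, 1.88], [-1.08, 1.24], [-1.95, 2.15], [-1.57, 1.53], [-3.14, 3.14]. Speed limits (rad/s): [2.57, 2.57, 3.14, 3.14, 3.14, 3.14].

### API

Orientations are given as a 3x3 rotation matrix whose columns are the frame's x, y, z axes.
In Python, from plant import arm gives the robot as it stands.
- The arm moves only by the tool carry_out, never from a script. Its argument "increments" is a list that holds one entry, the list of rows, each a list of 5 numbers: the opening, from -1 (shut) to 1 (fully open), so that 0 is half open, then the shift along the tool's x, y, z in mm, then the turn about the tool's z in rad. In form: [[[jaw, dx, dy, dz, yaw], ...]]. A call has 1 to 10 rows; each row is the pose to reach, as a shift and turn from the pose commanded when the call began, along the tool's axes at that moment; what a row does not reach only later rows make up. A row lasts 1/8 s, in which the tool goes at most 62.5 mm and 10.7 degrees, less where a joint would pass 70% of its speed; a pose out of reach is approached as far as the arm can. A call with a gripper value outside its range is refused whole. The fingers move at their own pace and stop on an object; the grip force is fixed at half the most. Time passes only in rows, so rows that repeat a pose let the fingers close. It gives the time, the measured TCP pose, the force, the opening and the grip force at its end, in the units of the state.
- arm.get_state(): the state, without advancing time (a new reading comes with each control period).
- arm.camera(name): name is "scene" or "top" or "wrist"; returns a dict with "frame" (420x560x3 uint8, blue, green, red), "intrinsics" (3x3 intrinsics, pixels), "pose" (4x4, takes a point from camera to world coordinates); the wrist camera has in their place "T_tool_cam" (4x4, takes a point from camera to tool coordinates, whose origin is the TCP and whose axes are the flange's). Camera axes: x right, y down, z forward; pixel columns grow to the right and rows downward; lengths in m; the calibration is good to about 2 mm. A picture is of the moment at which its call begins: read the wrist's pose just before it. There is no depth.
- arm.job_done(): hands the job in; it is judged then, once.
The state is a dict: "time": time; "qpos": joint angles; "dq": joint speeds; "tau": joint torques, N m; "tcp_pos": TCP position; "tcp_rot": TCP orientation; "contact_force": force on the tool from outside, world axes, zero at the start; "moment": the same for the moment, N m; "finger_gap": finger opening in m; "gripper_force": force on a finger pad.
Only numpy, scipy, OpenCV 4.12 (cv2) and the standard library are available. Lean on these libraries where they do the work, as an engineer would, in place of code of your own. Each camera call takes 0.05 s, during which the arm holds its last target. There are 200 camera calls.

## Working session

There is one attempt and no reset: what is moved stays moved. The work goes in short steps, Python scripts to look and compute and a tool call to move; the robot and the scene stay as the last step left them, time stands still between calls to the robot, and variables do not carry over. Pictures are saved under pics/ and viewed, at most 14 in all, crops included, and the job is handed in when it is done.

Besides the shell and the picture viewer there is one more tool, called after ">>>" in YAML: its name, and indented under it one key for each argument. carry_out: Moves the arm, as the interface text tells. Its arguments: {"type":"object","properties":{"increments":{"type":"array"}},"required":["increments"]}

```bash
ls; mkdir -p pics; python3 - <<'E'
from plant import arm
import cv2
s=arm.get_state(); print(s)
for n in("scene","top","wrist"):
    c=arm.camera(n); cv2.imwrite(f"pics/{n}0.png",c["frame"]); print(n,c["intrinsics"].tolist(),c.get("pose",c.get("T_tool_cam")).round(4).tolist())
E
```

```text
pics
{'time': 0.0, 'qpos': array([-1.24341389e+00,  2.77137163e-01, -2.79153838e-02,  1.26798599e+00,
        3.53729728e-05,  1.46745112e+00]), 'dq': array([-3.08063615e-04,  4.62667083e-05, -1.18444126e-03, -1.24681802e-03,
        1.11605328e-03, -2.09830347e-03]), 'tau': array([-2.33322040e-03, -4.45512915e+01,  2.95199651e+01,  1.63921580e-02,
       -2.75620987e-04,  1.55171227e-05]), 'tcp_pos': array([ 0.26074731, -0.56718967,  0.24914081]), 'tcp_rot': array([[ 9.08662281e-01,  4.17531300e-01, -6.87522904e-04],
       [ 4.17531781e-01, -9.08659813e-01,  2.13449350e-03],
       [ 2.66493410e-04, -2.22659639e-03, -9.99997486e-01]]), 'contact_force': array([-0.64567938, -0.02592662,  0.2683274 ]), 'moment': array([ 0.01415946, -0.04898952, -0.03971484]), 'gripper_force': 0.0, 'finger_gap': 0.08522534853664819}
scene [[477.3521031325417, 0.0, 270.7299981990566], [0.0, 477.3521031325417, 201.40548946853647], [0.0, 0.0, 1.0]] [[0.0383, 0.8204, -0.5705, 1.0997], [0.9992, -0.0266, 0.0289, -0.037], [0.0085, -0.5712, -0.8208, 0.7649], [0.0, 0.0, 0.0, 1.0]]
top [[426.41006445371545, 0.0, 286.03400529697], [0.0, 426.41006445371545, 205.35865594289132], [0.0, 0.0, 1.0]] [[0.0274, -0.9923, 0.1208, 0.4869], [-0.9995, -0.029, -0.0111, -0.0215], [0.0145, -0.1204, -0.9926, 0.9888], [0.0, 0.0, 0.0, 1.0]]
wrist [[350.3622345001135, 0.0, 278.3614570182035], [0.0, 350.3622345001135, 203.6237483405225], [0.0, 0.0, 1.0]] [[-0.0006, -0.9586, -0.2849, 0.0736], [1.0, -0.0007, 0.0004, -0.0012], [-0.0006, -0.2849, 0.9586, -0.1235], [0.0, 0.0, 0.0, 1.0]]
```

View pics/top0.png

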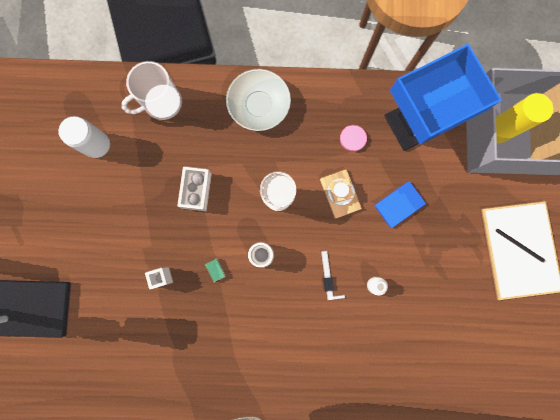

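View pics/scene0.png

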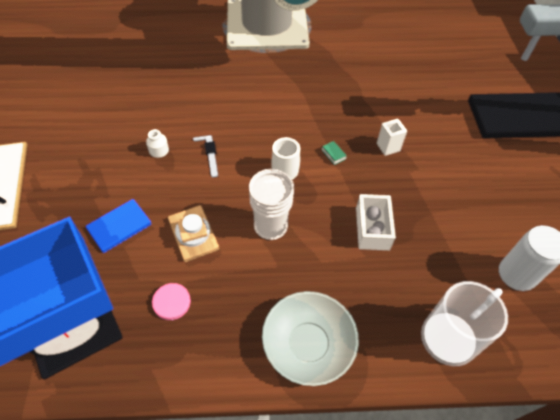

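```bash
cat > h.py <<'E'
import numpy as np, cv2
def p2w(K,T,uv,z):
    d=T[:3,:3]@np.linalg.solve(K,[uv[0],uv[1],1.0]); o=T[:3,3]
    return (o+d*(z-o[2])/d[2])
def w2p(K,T,p):
    c=T[:3,:3].T@(np.asarray(p,float)-T[:3,3]); return (K@c)[:2]/c[2]
def wristT(s,c):
    T=np.eye(4);T[:3,:3]=s["tcp_rot"];T[:3,3]=s["tcp_pos"];return T@c["T_tool_cam"]
def snap(name,arm):
    s=arm.get_state(); c=arm.camera(name)
    return s,c["frame"],c["intrinsics"],(wristT(s,c) if name=="wrist" else c["pose"])
def tile(img,u0,v0,w,h,k):
    t=cv2.resize(img[v0:v0+h,u0:u0+w],None,fx=k,fy=k,interpolation=cv2.INTER_CUBIC)
    for i in range(0,w):
        if (u0+i)%10==0: cv2.line(t,(i*k,0),(i*k,6),(0,255,255),1); cv2.putText(t,str(u0+i),(i*k,16),0,.35,(0,255,255),1)
    for i in range(0,h):
        if (v0+i)%10==0: cv2.line(t,(0,i*k),(6,i*k),(0,255,255),1); cv2.putText(t,str(v0+i),(7,i*k+4),0,.35,(0,255,255),1)
    return t
E
python3 - <<'E'
from h import *
from plant import arm
print(arm.nose_length,[a for a in dir(arm) if a[0]!='_'])
im=cv2.imread("pics/top0.png")
c=[(345,193),(195,188),(158,278),(261,254),(377,286),(279,195)]
ts=[tile(im,u-24,v-27,48,54,5) for u,v in c]
cv2.imwrite("pics/t1.png",np.vstack([np.hstack(ts[:3]),np.hstack(ts[3:])]))
im=cv2.imread("pics/scene0.png")
c=[(193,233),(375,222),(392,137),(286,158),(157,143),(270,205)]
ts=[tile(im,u-26,v-29,52,58,5) for u,v in c]
cv2.imwrite("pics/t2.png",np.vstack([np.hstack(ts[:3]),np.hstack(ts[3:])]))
E
```

```text
0.019 ['IKError', 'camera', 'get_state', 'job_done', 'nose_length']
```

View pics/t1.png

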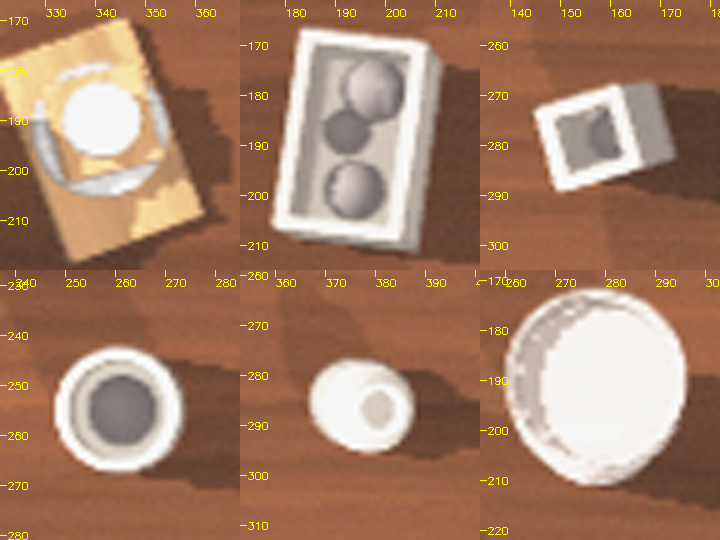

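View pics/t2.png

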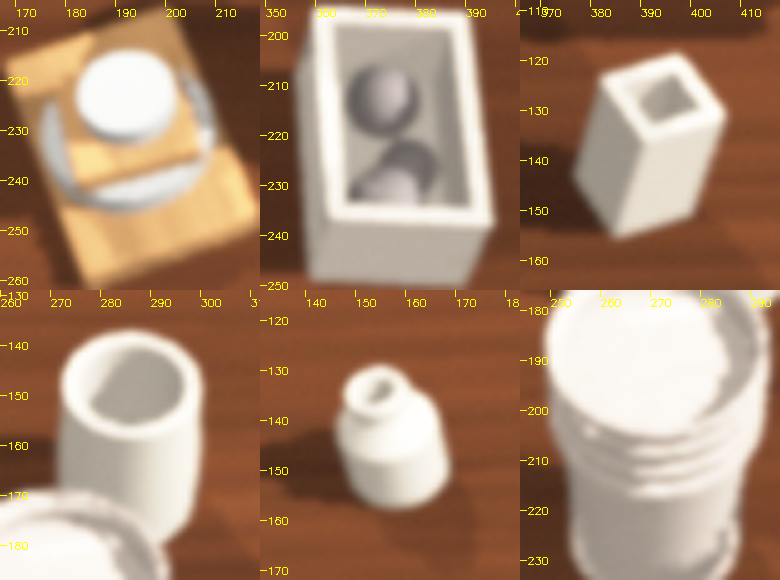

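```bash
python3 - <<'E'
from h import *
from plant import arm
_,_,Kt,Tt=snap("top",arm);_,_,Ks,Ts=snap("scene",arm)
for n,z,t,s in [("small",.048,(341.4,189.6),(192.4,222.6)),("tin",.045,(193.9,187.4),(376.8,215.6)),("sq",.06,(155.5,278.4),(394.7,127.1)),("jar",.07,(260.7,255),(286.5,147.8)),("pot",.05,(380.4,286.4),(154.6,134.4)),("cups",.126,(278.4,191.4),(269,187))]:
    print(n,p2w(Kt,Tt,t,z).round(4),p2w(Ks,Ts,s,z).round(4))
q=lambda pts,z:np.array([p2w(Kt,Tt,p,z)[:2] for p in pts])
R=q([(346.6,169.6),(361.8,208.4),(336,218.6)],.012);print(R.round(3),"c",(R[0]+R[2])/2,np.degrees(np.arctan2(*(R[1]-R[0])[::-1])))
S=q([(171+63/5,161+28/5),(171+192/5,161+43/5),(171+34,161+238/5),(171+33/5,161+218/5)],.045);print("tin",np.degrees(np.arctan2(*(S[3]-S[0])[::-1])),np.degrees(np.arctan2(*(S[2]-S[1])[::-1])))
S=q([(53,107),(137,84),(162,165),(79,192)],.06)
S=np.array([p2w(Kt,Tt,(134+a/5,251+b/5),.06)[:2] for a,b in [(53,107),(137,84),(162,165),(79,192)]])
for i in range(4): print("sq",np.degrees(np.arctan2(*(S[(i+1)%4]-S[i])[::-1])),np.linalg.norm(S[(i+1)%4]-S[i]))
E
```

```text
small [ 0.6405 -0.1548  0.048 ] [ 0.6426 -0.1523  0.048 ]
tin [0.6362 0.1749 0.045 ] [0.6367 0.1784 0.045 ]
sq [0.4344 0.2432 0.06  ] [0.4348 0.2456 0.06  ]
jar [0.4903 0.0195 0.07  ] [0.4921 0.0226 0.07  ]
pot [ 0.4297 -0.242   0.05  ] [ 0.4307 -0.2396  0.05  ]
cups [ 0.6202 -0.0147  0.126 ] [ 0.6263 -0.0163  0.126 ]
[[ 0.694 -0.172]
 [ 0.604 -0.208]
 [ 0.578 -0.148]] c [ 0.63626979 -0.15989079] -158.17084545337147
tin 174.41355155531335 176.4886309558342
sq -73.08472247293197 0.03683019953552776
sq -159.36302043269706 0.036272705749619764
sq 109.54512054712103 0.03668691057375696
sq 20.74606327811259 0.0379643502694321
```

>>> carry_out:
  increments:
    - [[1,519,-217,0,-0.05],[1,519,-217,0,-0.05],[1,519,-217,0,-0.05],[1,519,-217,0,-0.05],[1,519,-217,0,-0.05],[1,519,-217,0,-0.05],[1,519,-217,0,-0.05],[1,519,-217,0,-0.05],[1,519,-217,0,-0.05],[1,519,-217,0,-0.05]]

```text
time: 1.5
tcp_pos: [0.6443, -0.1504, 0.2498]
tcp_rot: [[0.884, 0.468, 0.001], [0.468, -0.884, 0.001], [0.001, -0.0, -1.0]]
contact_force: [-0.4, 0.4, -0.0]
finger_gap: 0.0853
gripper_force: 0.0
```

```bash
python3 - <<'E'
from h import *
from plant import arm
s,f,K,T=snap("wrist",arm); print(s["time"],s["tcp_pos"],s["tcp_rot"].round(3).tolist(),np.degrees(np.arctan2(s["tcp_rot"][1,0],s["tcp_rot"][0,0])))
c=w2p(K,T,(.6415,-.1535,.03)).astype(int);print(c)
np.savez("w1.npz",K=K,T=T)
cv2.imwrite("pics/w1.png",tile(f,c[0]-90,max(0,c[1]-75),180,150,4))
E
```

```text
1.5 [ 0.64428185 -0.15040897  0.24976521] [[0.884, 0.468, 0.001], [0.468, -0.884, 0.001], [0.001, -0.0, -1.0]] 27.87916749517006
[280 180]
```

View pics/w1.png

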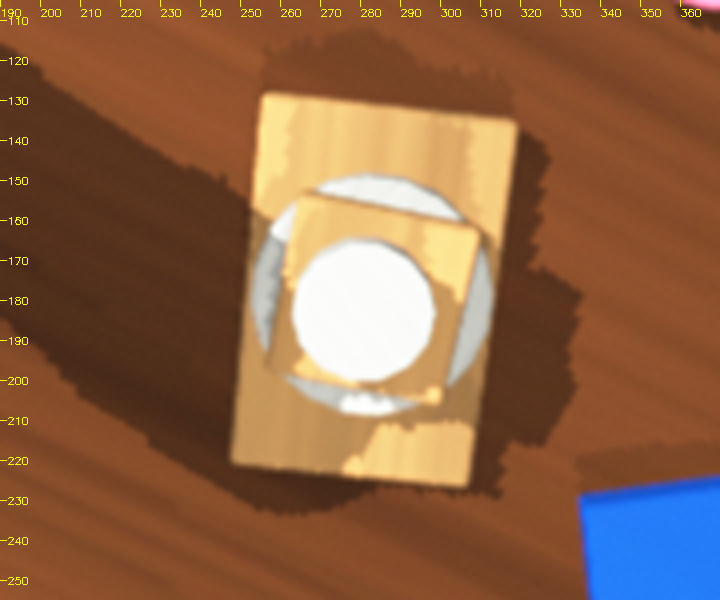

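```bash
cat >> h.py <<'E'
def go(s,xy,yaw_deg=None):
    """tool-frame shift (mm) and turn from state s to world xy(z) and tool-x heading"""
    R=s["tcp_rot"]; d=R.T@(np.asarray(xy)-s["tcp_pos"]); h=np.degrees(np.arctan2(R[1,0],R[0,0]))
    return (d*1000).round(1), (None if yaw_deg is None else -np.radians((yaw_deg-h+90)%180-90).round(3)), h
E
python3 - <<'E'
from h import *
from plant import arm
d=np.load("w1.npz");K,T=d["K"],d["T"];s=arm.get_state()
P=lambda a,b,z:p2w(K,T,(190+a/4,105+b/4),z)
ang=lambda v:np.degrees(np.arctan2(v[1],v[0]))
print("small",P(364,311,.048))
sq=[P(*p,.036) for p in[(303,192),(480,230),(443,400),(265,365)]];print("sq",np.mean(sq,0),[ang(sq[(i+1)%4]-sq[i]).round(1) for i in range(4)])
print("round",P(373,295.5,.024))
r=[P(*p,.012) for p in[(262,93),(517,123),(470,487),(232,462)]];print("rect",np.mean(r,0),[ang(r[(i+1)%4]-r[i]).round(1) for i in range(4)])
g=P(364,311,.048);g[2]=.06;print(go(s,g,27.9))
E
```

```text
small [ 0.64314269 -0.15271896  0.048     ]
sq [ 0.64454376 -0.15451582  0.036     ] [np.float64(-74.3), np.float64(-162.9), np.float64(106.3), np.float64(14.9)]
round [ 0.64293829 -0.15562686  0.024     ]
rect [ 0.63963921 -0.15663875  0.012     ] [np.float64(-68.7), np.float64(-157.7), np.float64(111.5), np.float64(22.1)]
(array([1.000e-01, 7.000e-01, 1.898e+02]), np.float64(-0.003), np.float64(27.75246806766271))
```

```bash
python3 - <<'E'
from h import *
from plant import arm
s,f,K,T=snap("wrist",arm); cv2.imwrite("pics/open.png",f)
E
```

>>> carry_out:
  increments:
    - [[-0.2,0,0.7,100,0],[-0.2,0,0.7,100,0],[-0.2,0,0.7,100,0],[-0.2,0,0.7,100,0],[-0.2,0,0.7,100,0],[-0.2,0,0.7,100,0]]

```text
time: 2.35
tcp_pos: [0.6435, -0.1552, 0.1525]
tcp_rot: [[0.887, 0.462, 0.003], [0.462, -0.887, -0.001], [0.002, 0.003, -1.0]]
contact_force: [-0.0, 0.6, -0.2]
finger_gap: 0.0342
gripper_force: 0.0
```

```bash
python3 - <<'E'
from h import *
from plant import arm
s,f,K,T=snap("wrist",arm); o=cv2.imread("pics/open.png")
print(s["tcp_pos"],s["finger_gap"])
a=tile(o,150,60,260,280,3)[:, :]; b=tile(f,150,60,260,280,3)
m=np.hstack([cv2.resize(a,(400,430)),cv2.resize(b,(400,430))]); cv2.imwrite("pics/f.png",m)
Tt=np.eye(4);
c=arm.camera("wrist")["T_tool_cam"]
for z in (0,.01,.02,.03): print(z,[w2p(K,c,(0,y,z)).round(0) for y in(.0425,s["finger_gap"]/2)])
E
```

```text
[ 0.64346359 -0.15518312  0.15245624] 0.03421852907228559
0 [array([388., 293.]), array([324., 293.])]
0.01 [array([381., 280.]), array([321., 280.])]
0.02 [array([375., 269.]), array([319., 269.])]
0.03 [array([369., 260.]), array([316., 260.])]
```

View pics/f.png

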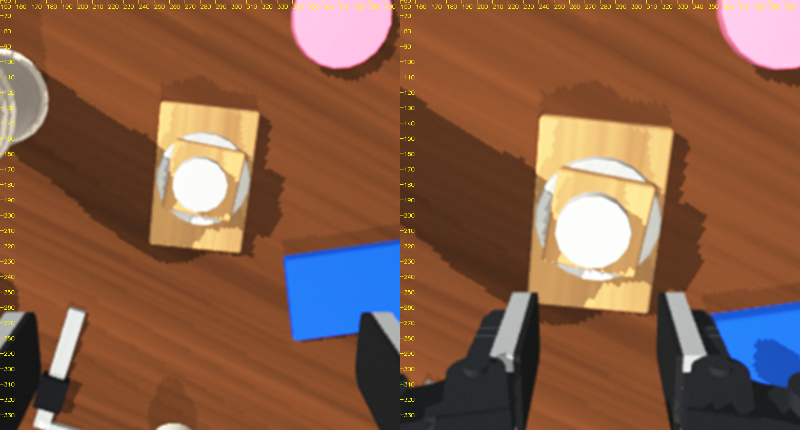

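```bash
python3 - <<'E'
from h import *
from plant import arm
s,f,K,T=snap("wrist",arm)
print(s["time"],s["tcp_pos"],s["finger_gap"])
g=p2w(K,T,(275.4,209.8),.048);print(g);g[2]=.0555;print(go(s,g,27.5))
E
```

```text
2.45 [ 0.64294831 -0.15483495  0.15157704] 0.034309603384384886
[ 0.64337227 -0.15138697  0.048     ]
(array([ 1.8, -3. , 96.1]), np.float64(0.001), np.float64(27.54891019283147))
```

>>> carry_out:
  increments:
    - [[0.4,1.6,-2.6,70,0],[0.4,1.6,-2.6,70,0],[0.4,1.6,-2.6,80,0],[0.4,1.6,-2.6,80,0],[0.4,1.6,-2.6,80,0],[0.4,1.6,-2.6,80,0],[0.4,1.6,-2.6,80,0],[0.4,1.6,-2.6,80,0]]

```text
time: 3.5
tcp_pos: [0.6426, -0.1516, 0.0706]
tcp_rot: [[0.887, 0.462, 0.0], [0.462, -0.887, -0.0], [0.0, 0.0, -1.0]]
contact_force: [0.9, 0.0, 0.8]
finger_gap: 0.0597
gripper_force: 0.0
```

```bash
python3 - <<'E'
from h import *
from plant import arm
s,f,K,T=snap("wrist",arm)
print(s["time"],s["tcp_pos"],s["finger_gap"],s["contact_force"])
print(go(s,(.6433,-.152,.0555),27.5)); cv2.imwrite("pics/w2.png",f)
E
```

```text
3.5 [ 0.64261552 -0.15163767  0.07060049] 0.059697966870516525 [0.87519798 0.04177601 0.77812725]
(array([ 0.4,  0.6, 15.1]), np.float64(0.001), np.float64(27.546447451309017))
```

View pics/w2.png

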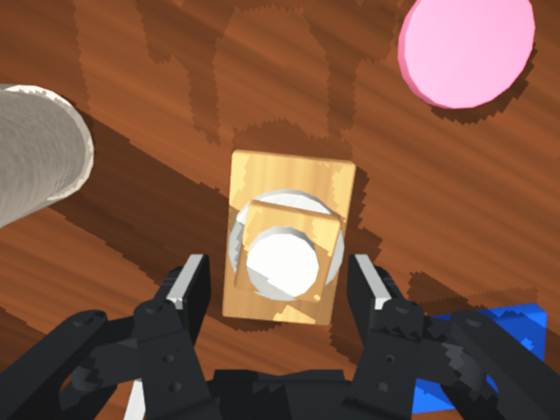

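>>> carry_out:
  increments:
    - [[0.4,0.5,0.6,8,0],[0.4,0.5,0.6,15,0],[0.4,0.5,0.6,15,0],[0.4,0.5,0.6,15,0],[-0.6,0.5,0.6,15,0],[-0.6,0.5,0.6,15,0],[-0.6,0.5,0.6,15,0],[-0.6,0.5,0.6,15,0],[-0.6,0.5,0.6,15,0],[-0.6,0.5,0.6,15,0]]

```text
time: 4.8
tcp_pos: [0.6438, -0.1521, 0.056]
tcp_rot: [[0.887, 0.462, 0.001], [0.462, -0.887, -0.0], [0.001, 0.001, -1.0]]
contact_force: [-0.0, 0.3, 6.4]
finger_gap: 0.0311
gripper_force: 59.9
```

>>> carry_out:
  increments:
    - [[-0.6,0,0,-10,0],[-0.6,0,0,-40,0],[-0.6,0,0,-100,0],[-0.6,0,0,-100,0],[-0.6,0,0,-100,0],[-0.6,0,0,-100,0]]

```text
time: 5.55
tcp_pos: [0.6417, -0.1514, 0.1533]
tcp_rot: [[0.887, 0.462, -0.004], [0.462, -0.887, 0.001], [-0.003, -0.003, -1.0]]
contact_force: [0.6, 0.5, -0.2]
finger_gap: 0.031
gripper_force: 59.5
```

```bash
python3 - <<'E'
from h import *
from plant import arm
s,f,K,T=snap("wrist",arm)
print(s["time"],s["tcp_pos"],s["finger_gap"],s["contact_force"],s["gripper_force"])
print(go(s,(.4302,-.241,.15),27.5)); cv2.imwrite("pics/w3.png",f); np.savez("w3.npz",K=K,T=T)
E
```

```text
5.55 [ 0.64169056 -0.15138097  0.15325448] 0.03096729587896101 [ 0.5624887   0.52827911 -0.2392388 ] 59.50827777385712
(array([-229. ,  -18.3,    3.9]), np.float64(0.001), np.float64(27.545973379766963))
```

View pics/w3.png

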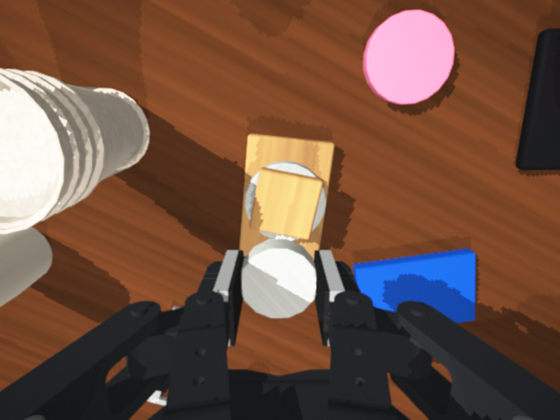

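>>> carry_out:
  increments:
    - [[-0.6,-227,-19,0,0],[-0.6,-227,-19,0,0],[-0.6,-227,-19,0,0],[-0.6,-227,-19,0,0],[-0.6,-227,-19,0,0],[-0.6,-227,-19,0,0],[-0.6,-227,-19,0,0],[-0.6,-227,-19,0,0]]

```text
time: 6.6
tcp_pos: [0.4341, -0.2397, 0.1552]
tcp_rot: [[0.886, 0.464, 0.0], [0.464, -0.886, 0.0], [0.0, -0.0, -1.0]]
contact_force: [0.1, 0.4, -1.1]
finger_gap: 0.0313
gripper_force: 59.5
```

```bash
python3 - <<'E'
from h import *
from plant import arm
s,f,K,T=snap("wrist",arm)
print(s["time"],s["tcp_pos"],s["finger_gap"],s["contact_force"],s["gripper_force"])
C=arm.camera("wrist")["T_tool_cam"]
print("lid in tool",p2w(K,C,(279,279),.008), "pot px",w2p(K,T,(.4317,-.2393,.05)))
cv2.imwrite("pics/w4.png",tile(f,190,90,180,150,4)); np.savez("w4.npz",K=K,T=T)
E
```

```text
6.6 [ 0.4340754  -0.23971502  0.15520947] 0.03134061616583649 [ 0.10133831  0.40361998 -1.05729093] 59.52415108680725
lid in tool [ 0.00173045 -0.00079576  0.008     ] pot px [277.68522523 214.28930105]
```

View pics/w4.png

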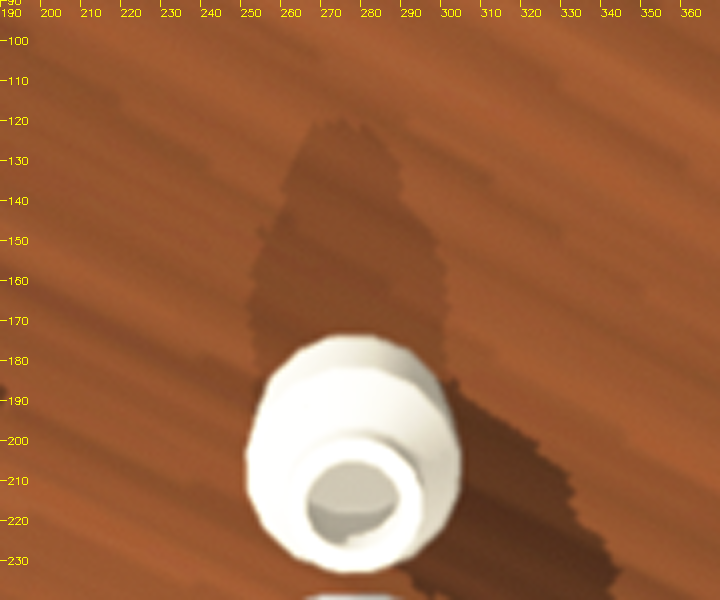

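```bash
cat >> h.py <<'E'
def place(s,c,off,yaw,z):
    """shift so that lid centre (offset off in tool xy, m) comes over world c with tool heading yaw, TCP height z"""
    a=np.radians(yaw); R=np.array([[np.cos(a),np.sin(a)],[np.sin(a),-np.cos(a)]])
    return go(s,np.r_[np.asarray(c)[:2]-R@np.asarray(off),z],yaw)
E
python3 - <<'E'
from h import *
from plant import arm
d=np.load("w4.npz");s=arm.get_state();print(s["tcp_pos"])
g=p2w(d["K"],d["T"],(278.25,215.75),.05);print(g);print(place(s,g,(.0017,-.0008),27.6,.1))
E
```

```text
[ 0.43377739 -0.23975361  0.1552276 ]
[ 0.43094205 -0.24013389  0.05      ]
(array([-4.4, -0.2, 55.2]), np.float64(0.0), np.float64(27.60763790381655))
```

>>> carry_out:
  increments:
    - [[-0.6,-4.4,-0.2,55,0],[-0.6,-4.4,-0.2,55,0],[-0.6,-4.4,-0.2,65,0],[-0.6,-4.4,-0.2,70,0],[-0.6,-4.4,-0.2,76,0],[-0.6,-4.4,-0.2,80,0],[-0.6,-4.4,-0.2,80,0],[-0.6,-4.4,-0.2,80,0],[-0.6,-4.4,-0.2,80,0]]

```text
time: 7.82
tcp_pos: [0.4293, -0.242, 0.0755]
tcp_rot: [[0.887, 0.462, 0.0], [0.462, -0.887, -0.0], [0.0, 0.0, -1.0]]
contact_force: [0.3, -0.0, 0.1]
finger_gap: 0.031
gripper_force: 59.7
```

>>> carry_out:
  increments:
    - [[-0.6,0.5,0,3,0],[-0.6,0.5,0,4.5,0],[-0.6,0.5,0,4.5,0],[-0.6,0.5,0,4.5,0]]

```text
time: 8.32
tcp_pos: [0.4296, -0.2416, 0.0708]
tcp_rot: [[0.887, 0.462, -0.0], [0.462, -0.887, 0.0], [-0.0, -0.0, -1.0]]
contact_force: [-0.3, 0.3, -0.2]
finger_gap: 0.0314
gripper_force: 59.7
```

>>> carry_out:
  increments:
    - [[-0.6,0,0,0.6,0],[-0.6,0,0,0.9,0],[-0.6,0,0,0.9,0],[-0.6,0,0,0.9,0]]

```text
time: 8.82
tcp_pos: [0.4296, -0.2417, 0.07]
tcp_rot: [[0.887, 0.462, 0.0], [0.462, -0.887, -0.0], [0.0, 0.0, -1.0]]
contact_force: [-0.3, 0.1, 1.4]
finger_gap: 0.031
gripper_force: 59.7
```

>>> carry_out:
  increments:
    - [[0.1,0,0,0.3,0],[0.1,0,0,0.3,0],[0.3,0,0,0.3,0],[0.3,0,0,-5,0],[0.3,0,0,-30,0],[0.3,0,0,-80,0],[0.3,0,0,-80,0],[0.3,0,0,-80,0],[0.3,0,0,-80,0]]

```text
time: 9.95
tcp_pos: [0.4287, -0.2409, 0.1487]
tcp_rot: [[0.887, 0.462, -0.002], [0.462, -0.887, 0.002], [-0.001, -0.002, -1.0]]
contact_force: [0.4, -0.4, -0.1]
finger_gap: 0.0555
gripper_force: 0.0
```

```bash
python3 - <<'E'
from h import *
from plant import arm
s,f,K,T=snap("wrist",arm)
print(s["time"],s["tcp_pos"],s["finger_gap"],s["contact_force"],s["gripper_force"])
_,t,_,_=snap("scene",arm)
cv2.imwrite("pics/w5.png",np.hstack([tile(f,210,130,133,150,3),tile(t,120,100,80,90,5)])); np.savez("w5.npz",K=K,T=T)
print(go(s,(.6445,-.1535,.15),16.4))
E
```

```text
9.95 [ 0.42865075 -0.24094085  0.148708  ] 0.055529348416181235 [ 0.43605071 -0.40598375 -0.12534322] 0.0
(array([231.8,  22.3,  -1.6]), np.float64(0.195), np.float64(27.54640427937937))
```

View pics/w5.png

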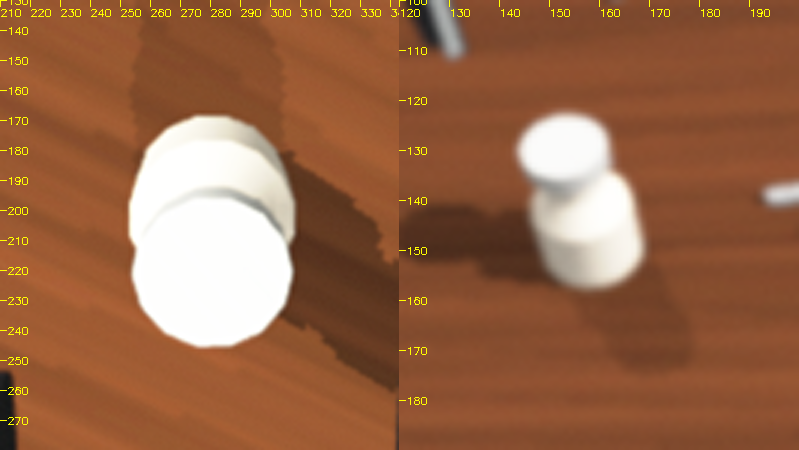

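>>> carry_out:
  increments:
    - [[0.7,232,22,0,0.195],[0.7,232,22,0,0.195],[0.7,232,22,0,0.195],[0.7,232,22,0,0.195],[0.7,232,22,0,0.195],[0.7,232,22,0,0.195],[0.7,232,22,0,0.195],[0.7,232,22,0,0.195],[0.7,232,22,0,0.195],[0.7,232,22,0,0.195]]

```text
time: 11.3
tcp_pos: [0.6453, -0.1541, 0.1501]
tcp_rot: [[0.96, 0.282, 0.0], [0.282, -0.96, -0.0], [0.0, 0.0, -1.0]]
contact_force: [-0.2, 0.3, 0.0]
finger_gap: 0.0723
gripper_force: 0.0
```

```bash
python3 - <<'E'
from h import *
from plant import arm
for _ in range(4): arm.camera("top")
s,f,K,T=snap("wrist",arm)
print(s["time"],s["tcp_pos"],s["dq"].round(3),s["finger_gap"])
c=w2p(K,T,(.6445,-.1535,.03)).astype(int);print(c)
u0,v0=c[0]-75,c[1]-70;print(u0,v0)
cv2.imwrite("pics/w6f.png",f);cv2.imwrite("pics/w6.png",tile(f,u0,v0,150,140,4)); np.savez("w6.npz",K=K,T=T)
E
```

```text
11.5 [ 0.64546394 -0.15385497  0.1499769 ] [ 0.002  0.002  0.002 -0.     0.001  0.001] 0.07257839422184774
[279 206]
204 136
```

View pics/w6.png

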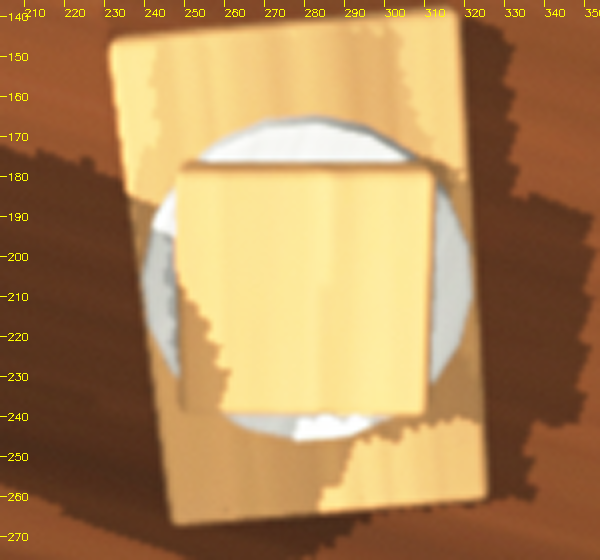

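```bash
python3 - <<'E'
from h import *
from plant import arm
d=np.load("w6.npz");K,T=d["K"],d["T"];s=arm.get_state()
P=lambda a,b,z:p2w(K,T,(204+a/4,136+b/4),z)
ang=lambda v:np.degrees(np.arctan2(v[1],v[0]))
sq=[P(*p,.036) for p in[(180,172),(433,170),(427,414),(180,412)]];c=np.mean(sq,0);print("sq",c,[ang(sq[(i+1)%4]-sq[i]).round(1) for i in range(4)],[np.linalg.norm(sq[(i+1)%4]-sq[i]).round(4) for i in range(4)])
print("round",P(307.5,279,.024))
r=[P(*p,.012) for p in[(110,40),(460,8),(487,497),(174,524)]];print("rect",np.mean(r,0),[ang(r[(i+1)%4]-r[i]).round(1) for i in range(4)])
print(go(s,(*c[:2],.042),16.4))
E
```

```text
sq [ 0.64391521 -0.1544538   0.036     ] [np.float64(-73.2), np.float64(-163.5), np.float64(105.8), np.float64(15.0)] [np.float64(0.0438), np.float64(0.0454), np.float64(0.045), np.float64(0.0447)]
round [ 0.64344176 -0.15515582  0.024     ]
rect [ 0.6398593 -0.1564943  0.012    ] [np.float64(-68.5), np.float64(-158.6), np.float64(111.7), np.float64(21.8)]
(array([-1.700e+00,  1.000e-01,  1.079e+02]), np.float64(-0.0), np.float64(16.377968731066435))
```

>>> carry_out:
  increments:
    - [[0.7,-1.5,0.6,60,0],[0.7,-1.5,0.6,80,0],[0.7,-1.5,0.6,95,0],[0.7,-1.5,0.6,103,0],[0.7,-1.5,0.6,106.5,0],[0.7,-1.5,0.6,106.5,0],[0.7,-1.5,0.6,106.5,0],[0.7,-1.5,0.6,106.5,0]]

```text
time: 12.55
tcp_pos: [0.6447, -0.155, 0.0441]
tcp_rot: [[0.959, 0.282, 0.001], [0.282, -0.959, -0.0], [0.001, 0.001, -1.0]]
contact_force: [0.1, 0.1, 0.0]
finger_gap: 0.0725
gripper_force: 0.0
```

>>> carry_out:
  increments:
    - [[-0.2,0,0,0.3,0],[-0.2,0,0,0.3,0],[-0.2,0,0,0.3,0],[-0.2,0,0,0.3,0],[-0.2,0,0,0.3,0],[-0.2,0,0,0.3,0]]

```text
time: 13.3
tcp_pos: [0.6448, -0.155, 0.0437]
tcp_rot: [[0.959, 0.282, 0.001], [0.282, -0.959, -0.0], [0.001, 0.001, -1.0]]
contact_force: [-0.4, -0.1, 5.5]
finger_gap: 0.0437
gripper_force: 61.7
```

>>> carry_out:
  increments:
    - [[-0.2,0,0,-10,0],[-0.2,0,0,-60,0],[-0.2,0,0,-120,0],[-0.2,0,0,-150,0],[-0.2,0,-30,-150,0],[-0.2,-88,-443,-150,-0.052],[-0.2,-88,-443,-150,-0.052],[-0.2,-88,-443,-150,-0.052],[-0.2,-88,-443,-150,-0.052],[-0.2,-88,-443,-150,-0.052]]

```text
time: 14.55
tcp_pos: [0.4853, 0.1502, 0.1929]
tcp_rot: [[0.944, 0.331, -0.001], [0.331, -0.944, -0.0], [-0.001, -0.0, -1.0]]
contact_force: [0.8, 0.8, 0.5]
finger_gap: 0.0443
gripper_force: 61.3
```

>>> carry_out:
  increments:
    - [[-0.2,0,0,0,0],[-0.2,0,0,0,0],[-0.2,0,0,0,0],[-0.2,0,0,0,0],[-0.2,0,0,0,0],[-0.2,0,0,0,0]]

```text
time: 15.3
tcp_pos: [0.4873, 0.1484, 0.1931]
tcp_rot: [[0.944, 0.331, -0.0], [0.331, -0.944, -0.0], [-0.0, 0.0, -1.0]]
contact_force: [0.1, -0.4, -0.7]
finger_gap: 0.0442
gripper_force: 61.4
```

>>> carry_out:
  increments:
    - [[-0.2,-17,-109,0,0],[-0.2,-17,-109,25,0],[-0.2,-17,-109,53,0],[-0.2,-17,-109,53,0],[-0.2,-17,-109,53,0],[-0.2,-17,-109,53,0],[-0.2,-17,-109,53,0],[-0.2,-17,-109,53,0],[-0.2,-17,-109,53,0]]

```text
time: 16.42
tcp_pos: [0.4395, 0.234, 0.1403]
tcp_rot: [[0.938, 0.348, -0.003], [0.348, -0.938, 0.009], [0.0, -0.01, -1.0]]
contact_force: [-0.2, -0.2, -0.1]
finger_gap: 0.0443
gripper_force: 61.5
```

```bash
python3 - <<'E'
from h import *
from plant import arm
for _ in range(2): arm.camera("top")
s,f,K,T=snap("wrist",arm)
print(s["time"],s["tcp_pos"],s["dq"].round(3),s["finger_gap"],w2p(K,T,(.4352,.2453,.06)))
cv2.imwrite("pics/w7f.png",f);cv2.imwrite("pics/w7.png",tile(f,200,140,160,180,3)); np.savez("w7.npz",K=K,T=T)
E
```

```text
16.525 [0.43936107 0.23402971 0.14014306] [-0.001  0.003  0.    -0.001 -0.001 -0.   ] 0.044425089079449386 [262.01413572 223.80974932]
```

View pics/w7.png

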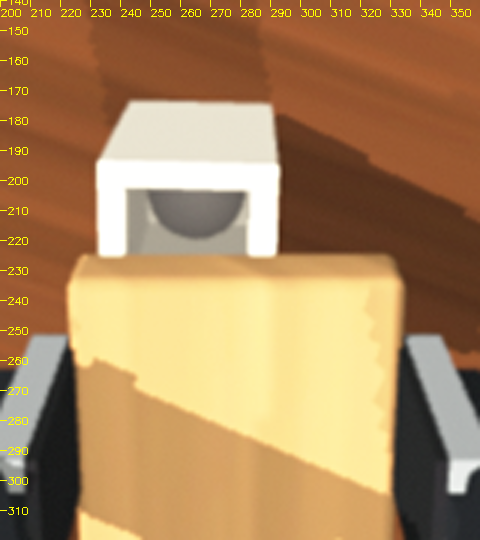

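```bash
python3 - <<'E'
from h import *
from plant import arm
s=arm.get_state(); print(s["qpos"].round(3),s["tcp_pos"],s["tcp_rot"].round(4).tolist(), s["contact_force"])
print(go(s,(.4352,.2453,.14),19.4))
E
```

```text
[ 0.354  0.14  -0.444  0.987  0.01   3.141] [0.43932331 0.23405592 0.14009867] [[0.9376, 0.3478, -0.0035], [0.3478, -0.9375, 0.009], [-0.0002, -0.0097, -1.0]] [-0.41464651  0.27036271 -0.51707731]
(array([  0. , -12. ,   0.2]), np.float64(0.017), np.float64(20.35366790382953))
```

```bash
python3 - <<'E'
from h import *
from plant import arm
d=np.load("w7.npz");K,T=d["K"],d["T"];C=arm.camera("wrist")["T_tool_cam"];s=arm.get_state()
q=lambda a,b:(200+a/3,140+b/3)
print("lid x",p2w(K,C,q(235,280),.0077),p2w(K,C,q(235,255),.0197),"y",p2w(K,C,q(75,290),.0077),p2w(K,C,q(402,290),.0077))
A,B=p2w(K,T,q(98,163),.06),p2w(K,T,q(278,167),.06);v=B-A;print(A,B,np.linalg.norm(v),np.degrees(np.arctan2(v[1],v[0]))+90)
n=np.array([-v[1],v[0],0])/np.linalg.norm(v); c=(A+B)/2-.018*n;print(n,c)
print(place(s,c,(0,0),109.4,.14))
E
```

```text
lid x [ 0.02215561 -0.00119189  0.0077    ] [ 0.02132506 -0.00118648  0.0197    ] y [ 0.02073975 -0.02261832  0.0077    ] [0.02070427 0.02117443 0.0077    ]
[0.44676447 0.26817013 0.06      ] [0.4586126  0.23402771 0.06      ] 0.03613977449110395 19.137833807482593
[0.94473264 0.3278418  0.        ] [0.43568335 0.24519777 0.06      ]
(array([  0.4, -11.7,   0.2]), np.float64(-1.554), np.float64(20.353385257050444))
```

>>> carry_out:
  increments:
    - [[-0.2,0.4,0,0,-1.552],[-0.2,0.4,-6,0,-1.552],[-0.2,0.4,-12.7,0,-1.552],[-0.2,0.4,-12.7,0,-1.552],[-0.2,0.4,-12.7,0,-1.552],[-0.2,0.4,-12.7,0,-1.552],[-0.2,0.4,-12.7,0,-1.552],[-0.2,0.4,-12.7,0,-1.552],[-0.2,0.4,-12.7,0,-1.552],[-0.2,0.4,-12.7,0,-1.552]]

```text
time: 17.88
tcp_pos: [0.4353, 0.2461, 0.1402]
tcp_rot: [[-0.329, 0.944, -0.004], [0.944, 0.33, 0.009], [0.01, -0.0, -1.0]]
contact_force: [-0.4, 0.6, -1.1]
finger_gap: 0.0444
gripper_force: 61.5
```

```bash
python3 - <<'E'
from h import *
from plant import arm
for _ in range(3): arm.camera("top")
s=arm.get_state(); print(s["time"],s["qpos"].round(3),s["tcp_pos"],s["tcp_rot"].round(4).tolist())
print(place(s,(.4357,.2452),(-.001,0),109.3,.0795))
E
```

```text
18.025 [ 0.38   0.143 -0.439  0.988  0.01   1.615] [0.43529041 0.24613046 0.14022226] [[-0.3295, 0.9441, -0.0035], [0.9441, 0.3295, 0.009], [0.0096, -0.0003, -1.0]]
(array([-0.6,  0.1, 60.7]), np.float64(-0.001), np.float64(109.23943228230424))
```

>>> carry_out:
  increments:
    - [[-0.2,-0.6,0,30,0],[-0.2,-0.6,0,48,0],[-0.2,-0.6,0,56,0],[-0.2,-0.6,0,59,0],[-0.2,-0.6,0,59,0],[-0.2,-0.6,0,59,0],[-0.2,-0.6,0,60,0],[-0.2,-0.6,0,60,0],[-0.2,-0.6,0,60,0]]

```text
time: 19.15
tcp_pos: [0.4353, 0.2461, 0.0803]
tcp_rot: [[-0.33, 0.944, -0.003], [0.944, 0.33, 0.009], [0.01, -0.0, -1.0]]
contact_force: [0.5, 0.1, -0.3]
finger_gap: 0.0445
gripper_force: 61.5
```

>>> carry_out:
  increments:
    - [[-0.2,0,0,0.5,0],[-0.2,0,0,0.8,0],[-0.2,0,0,0.8,0],[-0.2,0,0,0.8,0]]

```text
time: 19.65
tcp_pos: [0.4354, 0.2461, 0.0797]
tcp_rot: [[-0.33, 0.944, -0.003], [0.944, 0.33, 0.009], [0.01, -0.0, -1.0]]
contact_force: [-0.1, 0.1, 3.2]
finger_gap: 0.0441
gripper_force: 61.9
```

>>> carry_out:
  increments:
    - [[0.3,0,0,0,0],[0.5,0,0,0,0],[0.6,0,0,0,0],[0.6,0,0,-5,0],[0.6,0,0,-30,0],[0.6,0,0,-75,0],[0.6,0,0,-75,0],[0.6,0,0,-75,0],[0.6,0,0,-75,0]]

```text
time: 20.78
tcp_pos: [0.4345, 0.245, 0.1532]
tcp_rot: [[-0.33, 0.944, -0.006], [0.944, 0.33, 0.008], [0.01, -0.003, -1.0]]
contact_force: [0.4, -0.1, 0.0]
finger_gap: 0.0685
gripper_force: 0.0
```

```bash
python3 - <<'E'
from h import *
from plant import arm
for _ in range(2): arm.camera("top")
s,f,K,T=snap("wrist",arm); cv2.imwrite("pics/w8f.png",f); np.savez("w8.npz",K=K,T=T)
print(s["time"],s["tcp_pos"],s["finger_gap"])
# predicted lid top corners & segmentation of pale wood
hsv=cv2.cvtColor(f,cv2.COLOR_BGR2HSV); m=((hsv[...,2]>140)&(hsv[...,0]<30)&(hsv[...,1]>60)).astype(np.uint8)
n,l,st,ce=cv2.connectedComponentsWithStats(cv2.morphologyEx(m,cv2.MORPH_OPEN,np.ones((3,3)))); i=1+np.argmax(st[1:,4]); print(st[i])
c=max(cv2.findContours((l==i).astype(np.uint8),0,2)[0],key=cv2.contourArea); r=cv2.minAreaRect(c);print(r)
b=cv2.boxPoints(r); P=np.array([p2w(K,T,p,.072)[:2] for p in b]);print(P.mean(0),np.linalg.norm(P[0]-P[1]),np.linalg.norm(P[2]-P[1]),np.degrees(np.arctan2(*(P[1]-P[0])[::-1])))
h=f.copy();cv2.drawContours(h,[b.astype(int)],0,(0,0,255),1);cv2.imwrite("pics/w8d.png",h)
print(go(s,(.6434,-.1552,.16),70))
E
```

```text
20.875 [0.43459898 0.24502136 0.15318085] 0.06836367337231032
[   84     0   404   378 67596]
((285.0718994140625, 164.44174194335938), (275.9237976074219, 458.245361328125), 24.443954467773438)
[0.42863691 0.25833316] 0.26823720276908264 0.14058153775700907 79.74585426591946
(array([-446.6,   64.9,  -11.3]), np.float64(0.685), np.float64(109.27568122163925))
```

>>> carry_out:
  increments:
    - [[0.9,0,0,-40,-1.618],[0.9,-447,65,-40,-1.618],[0.9,-447,65,-40,-1.618],[0.9,-447,65,-40,-1.618],[0.9,-447,65,-40,-1.618],[0.9,-447,65,-40,-1.618],[0.9,-447,65,-40,-1.618],[0.9,-447,65,-40,-1.618],[0.9,-447,65,-40,-1.618],[0.9,-447,65,-40,-1.618]]

```text
time: 22.18
tcp_pos: [0.6455, -0.1583, 0.1888]
tcp_rot: [[-0.929, -0.371, -0.004], [-0.371, 0.929, 0.009], [0.0, 0.01, -1.0]]
contact_force: [-0.5, 0.3, -0.1]
finger_gap: 0.0808
gripper_force: 0.0
```

```bash
python3 - <<'E'
from h import *
from plant import arm
d=np.load("w8.npz");K,T=d["K"],d["T"];f=cv2.imread("pics/w8f.png")
u,v=w2p(K,T,(.4357,.2452,.072)).astype(int); hsv=cv2.cvtColor(f,cv2.COLOR_BGR2HSV); print(u,v,hsv[v,u],hsv[v-80,u],hsv[v,u-80])
m=((hsv[...,2]>150)&(hsv[...,1]<150)&(hsv[...,1]>50)&(abs(hsv[...,0].astype(int)-20)<8)).astype(np.uint8)
n,l,st,ce=cv2.connectedComponentsWithStats(m); i=l[v,u]; print(st[i])
c=max(cv2.findContours((l==i).astype(np.uint8),0,2)[0],key=cv2.contourArea); b=cv2.boxPoints(cv2.minAreaRect(c))
P=np.array([p2w(K,T,p,.072)[:2] for p in b]);print(P.mean(0),np.linalg.norm(P[0]-P[1]),np.linalg.norm(P[2]-P[1]),np.degrees(np.arctan2(*(P[1]-P[0])[::-1])))
s=arm.get_state();print(s["time"],s["qpos"].round(3));print(go(s,(.6434,-.1552,.15),202))
E
```

```text
278 224 [ 25  93 254] [ 11 173 153] [ 11 172 154]
[ 243  173   76   85 5362]
[0.43477044 0.25071458] 0.04461792939762933 0.05440829527118066 19.2671411979923
22.175 [-0.341  0.385 -0.009  1.184  0.007 -0.721]
(array([ 0.8,  3.3, 38.9]), np.float64(-0.004), np.float64(-158.20962280018102))
```

>>> carry_out:
  increments:
    - [[0.95,0.8,3,39,0],[0.95,0.8,3,39,0],[0.95,0.8,3,39,0],[0.95,0.8,3,39,0],[0.95,0.8,3,39,0],[0.95,0.8,3,39,0],[0.95,0.8,3,39,0]]

```text
time: 23.05
tcp_pos: [0.6427, -0.1526, 0.1514]
tcp_rot: [[-0.927, -0.374, -0.003], [-0.374, 0.927, 0.009], [-0.0, 0.009, -1.0]]
contact_force: [0.6, 0.4, -0.2]
finger_gap: 0.0831
gripper_force: 0.0
```

```bash
cat > det.py <<'E'
from h import *
def comp(f,m,u,v):
    n,l,st,ce=cv2.connectedComponentsWithStats(m.astype(np.uint8)); i=l[int(v),int(u)]
    c=max(cv2.findContours((l==i).astype(np.uint8),0,1)[0],key=cv2.contourArea)[:,0].astype(float)
    return st[i],cv2.convexHull(c.astype(np.float32))[:,0]
E
python3 - <<'E'
from det import *
from plant import arm
for _ in range(3): arm.camera("top")
s,f,K,T=snap("wrist",arm); cv2.imwrite("pics/w9f.png",f); np.savez("w9.npz",K=K,T=T)
print(s["time"],s["tcp_pos"],s["finger_gap"])
hsv=cv2.cvtColor(f,cv2.COLOR_BGR2HSV)
u,v=w2p(K,T,(.6434,-.1552,.024)); print(u,v,hsv[int(v),int(u)])
st,h=comp(f,hsv[...,1]<60,u,v); print(st)
P=np.array([p2w(K,T,p,.024)[:2] for p in h]); print("circle",cv2.minEnclosingCircle(P.astype(np.float32)),P.min(0),P.max(0))
m=(hsv[...,2]>120)&(hsv[...,1]<165)
st,h=comp(f,m,u,v); print(st); b=cv2.boxPoints(cv2.minAreaRect(h)); Q=np.array([p2w(K,T,p,.012)[:2] for p in b]);print("rect",Q.mean(0),np.linalg.norm(Q[0]-Q[1]),np.linalg.norm(Q[2]-Q[1]),np.degrees(np.arctan2(*(Q[1]-Q[0])[::-1])))
E
```

```text
23.2 [ 0.64260047 -0.15258257  0.15110729] 0.08323466742504991
271.6768961097229 199.33668297343948 [ 30   1 252]
[ 231  155   83   81 5296]
circle ((0.64100182056427, -0.15555046498775482), 0.031411539763212204) [ 0.60992948 -0.18601154] [ 0.67226986 -0.12491703]
[  228   123    90   127 10859]
rect [ 0.6389053  -0.15637252] 0.06511689643834863 0.10027882067778834 111.91145721957534
```

```bash
python3 - <<'E'
from h import *
from plant import arm
s=arm.get_state();print(go(s,(.6422,-.1554,.028),202))
E
```

```text
(array([  1.4,  -3.7, 123. ]), np.float64(-0.0), np.float64(-158.0250440763838))
```

>>> carry_out:
  increments:
    - [[1,1.4,-3.7,60,0],[1,1.4,-3.7,95,0],[1,1.4,-3.7,112,0],[1,1.4,-3.7,119,0],[1,1.4,-3.7,122,0],[1,1.4,-3.7,122,0],[1,1.4,-3.7,122,0],[1,1.4,-3.7,122,0]]

```text
time: 24.25
tcp_pos: [0.6428, -0.1556, 0.0299]
tcp_rot: [[-0.927, -0.374, -0.002], [-0.374, 0.927, 0.009], [-0.001, 0.009, -1.0]]
contact_force: [-0.5, 0.7, -0.2]
finger_gap: 0.0856
gripper_force: 0.0
```

>>> carry_out:
  increments:
    - [[0.2,0,0,1.2,0],[0.2,0,0,1.2,0],[0.2,0,0,1.2,0],[0.2,0,0,1.2,0],[0.2,0,0,1.2,0],[0.2,0,0,1.2,0]]

```text
time: 25.0
tcp_pos: [0.6429, -0.1556, 0.0285]
tcp_rot: [[-0.927, -0.374, -0.002], [-0.374, 0.927, 0.009], [-0.001, 0.009, -1.0]]
contact_force: [-0.5, -0.2, 5.9]
finger_gap: 0.0594
gripper_force: 64.8
```

>>> carry_out:
  increments:
    - [[0.2,0,0,-10,0],[0.2,0,0,-60,0],[0.2,0,0,-120,0],[0.2,0,0,-170,0],[0.2,0,0,-170,0],[0.2,73,221,-170,0],[0.2,73,221,-170,0],[0.2,73,221,-170,0],[0.2,73,221,-170,0],[0.2,73,221,-170,0]]

```text
time: 26.25
tcp_pos: [0.4884, 0.0228, 0.1982]
tcp_rot: [[-0.926, -0.377, -0.009], [-0.377, 0.926, 0.01], [0.004, 0.012, -1.0]]
contact_force: [0.1, -0.1, -1.2]
finger_gap: 0.0597
gripper_force: 64.8
```

```bash
python3 - <<'E'
from h import *
from plant import arm
for _ in range(4): arm.camera("top")
s,f,K,T=snap("wrist",arm); cv2.imwrite("pics/w10f.png",f); np.savez("w10.npz",K=K,T=T)
print(s["time"],s["tcp_pos"],s["finger_gap"],s["gripper_force"]); print(w2p(K,T,(.4922,.022,.07)))
cv2.imwrite("pics/w10.png",tile(f,180,100,200,190,3))
E
```

```text
26.45 [0.49304782 0.02003006 0.19960711] 0.05919717123096853 64.7882616519928
[278.23180173 198.66548307]
```

View pics/w10.png

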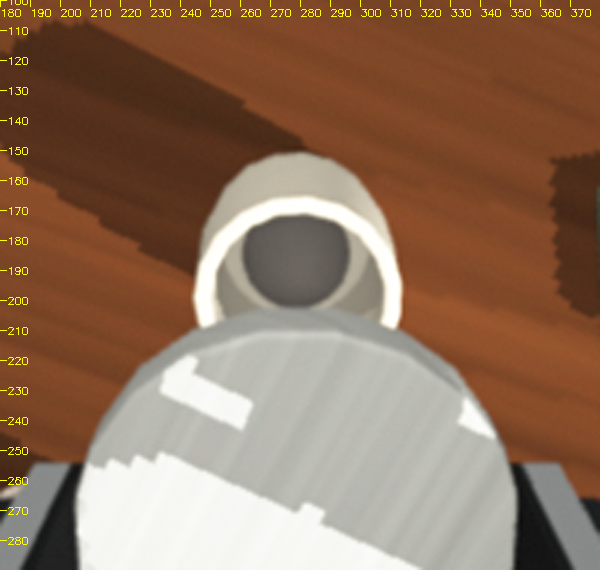

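```bash
python3 - <<'E'
from h import *
from plant import arm
d=np.load("w10.npz");K,T=d["K"],d["T"];C=arm.camera("wrist")["T_tool_cam"];s=arm.get_state()
a=p2w(K,C,(278.7,210),.0045);b=p2w(K,C,(278.7,202.3),.0165);print(a,b)
j=p2w(K,T,(279.5,165.7),.07)-.026*s["tcp_rot"][:,0];print(j)
off=((a[0]+b[0])/2-.031,a[1]);print(off,s["tcp_pos"]);print(place(s,j,off,202,.0885))
E
```

```text
[0.03099559 0.00123195 0.0045    ] [0.03053602 0.00123584 0.0165    ]
[0.49276517 0.02322922 0.07000217]
(np.float64(-0.00023419640971077127), np.float64(0.0012319454512421362)) [0.49328687 0.019831   0.19976745]
(array([ -0.5,   1. , 111.3]), np.float64(-0.002), np.float64(-158.09395373174493))
```

>>> carry_out:
  increments:
    - [[0.2,-0.5,1,55,0],[0.2,-0.5,1,85,0],[0.2,-0.5,1,100,0],[0.2,-0.5,1,107,0],[0.2,-0.5,1,110,0],[0.2,-0.5,1,111,0],[0.2,-0.5,1,111,0],[0.2,-0.5,1,111,0],[0.2,-0.5,1,111,0]]

```text
time: 27.68
tcp_pos: [0.4924, 0.0228, 0.0893]
tcp_rot: [[-0.927, -0.374, -0.003], [-0.374, 0.927, 0.009], [-0.001, 0.009, -1.0]]
contact_force: [0.3, 0.0, 0.3]
finger_gap: 0.0592
gripper_force: 64.8
```

```bash
python3 - <<'E'
from h import *
from plant import arm
s=arm.get_state();print(s["tcp_pos"],place(s,(.49277,.02323),(-.0002,.0012),202,.0865))
E
```

```text
[0.49236099 0.02278965 0.08934152] (array([-0.3, -1. ,  2.8]), np.float64(-0.0), np.float64(-158.01544143663946))
```

>>> carry_out:
  increments:
    - [[0.2,-0.2,-0.8,1.2,0],[0.2,-0.2,-0.8,2,0],[0.2,-0.2,-0.8,2.6,0],[0.2,-0.2,-0.8,3,0],[0.2,-0.2,-0.8,3,0],[0.2,-0.2,-0.8,3,0]]

```text
time: 28.42
tcp_pos: [0.4927, 0.0221, 0.0865]
tcp_rot: [[-0.927, -0.374, -0.003], [-0.374, 0.927, 0.009], [-0.0, 0.009, -1.0]]
contact_force: [-2.3, 0.9, 5.4]
finger_gap: 0.0593
gripper_force: 65.3
```

>>> carry_out:
  increments:
    - [[0.6,0,0,-0.3,0],[0.8,0,0,-0.3,0],[0.9,0,0,-0.3,0],[0.9,0,0,-5,0],[0.9,0,0,-30,0],[0.9,0,0,-85,0],[0.9,0,0,-110,0],[0.9,0,0,-110,0],[0.9,0,0,-110,0]]

```text
time: 29.55
tcp_pos: [0.4923, 0.0212, 0.1952]
tcp_rot: [[-0.927, -0.374, -0.005], [-0.374, 0.927, 0.009], [0.001, 0.01, -1.0]]
contact_force: [-0.5, -0.3, 0.3]
finger_gap: 0.081
gripper_force: 0.0
```

```bash
python3 - <<'E'
from det import *
from plant import arm
for _ in range(2): arm.camera("top")
s,f,K,T=snap("wrist",arm); cv2.imwrite("pics/w11f.png",f); np.savez("w11.npz",K=K,T=T)
print(s["time"],s["tcp_pos"],s["finger_gap"]); hsv=cv2.cvtColor(f,cv2.COLOR_BGR2HSV)
u,v=w2p(K,T,(.4928,.0232,.082)); print(u,v)
st,h=comp(f,hsv[...,1]<60,u,v); print(st)
P=np.array([p2w(K,T,p,.082)[:2] for p in h]); print("circle",cv2.minEnclosingCircle(P.astype(np.float32)))
print(go(s,(.6394,-.1564,.19),202))
E
```

```text
29.65 [0.4917276  0.02126367 0.19435132] 0.08107787886421086
277.12370629198267 208.16369156024226
[ 234  153   88   95 6241]
circle ((0.48874524235725403, 0.02121354267001152), 0.03457389026880264)
(array([ -70.4, -220.1,    1.7]), np.float64(-0.0), np.float64(-158.01874424503725))
```

>>> carry_out:
  increments:
    - [[1,-70,-220,0,0],[1,-70,-220,0,0],[1,-70,-220,0,0],[1,-70,-220,0,0],[1,-70,-220,20,0],[1,-70,-220,45,0],[1,-70,-220,45,0],[1,-70,-220,45,0],[1,-70,-220,45,0],[1,-70,-220,45,0]]

```text
time: 30.95
tcp_pos: [0.6408, -0.1563, 0.1501]
tcp_rot: [[-0.927, -0.375, -0.002], [-0.375, 0.927, 0.008], [-0.002, 0.008, -1.0]]
contact_force: [-0.4, 0.7, 0.3]
finger_gap: 0.0857
gripper_force: 0.0
```

```bash
python3 - <<'E'
from det import *
from plant import arm
for _ in range(3): arm.camera("top")
s,f,K,T=snap("wrist",arm); cv2.imwrite("pics/w12f.png",f); np.savez("w12.npz",K=K,T=T)
print(s["time"],s["tcp_pos"],s["finger_gap"]); hsv=cv2.cvtColor(f,cv2.COLOR_BGR2HSV)
u,v=w2p(K,T,(.6394,-.1564,.012)); print(u,v)
st,h=comp(f,(hsv[...,2]>120)&(hsv[...,1]<165),u,v); print(st); b=cv2.boxPoints(cv2.minAreaRect(h)); Q=np.array([p2w(K,T,p,.012)[:2] for p in b]);c=Q.mean(0);print("rect",c,np.linalg.norm(Q[0]-Q[1]),np.linalg.norm(Q[2]-Q[1]),np.degrees(np.arctan2(*(Q[1]-Q[0])[::-1])))
print(go(s,(*c,.0165),202))
E
```

```text
31.1 [ 0.6404058  -0.15628562  0.14954592] 0.08529867409935131
275.81271143174433 194.5417607843862
[  232   127    89   127 10813]
rect [ 0.63845466 -0.15658341] 0.06420748364427199 0.10038792410811333 111.9156608346572
(array([  2.1,  -0.7, 133. ]), np.float64(-0.0), np.float64(-158.01504158929177))
```

>>> carry_out:
  increments:
    - [[1,1.2,-0.7,60,0],[1,1.2,-0.7,95,0],[1,1.2,-0.7,118,0],[1,1.2,-0.7,127,0],[1,1.2,-0.7,131,0],[1,1.2,-0.7,131,0],[1,1.2,-0.7,131,0],[1,1.2,-0.7,131,0]]

```text
time: 32.15
tcp_pos: [0.6395, -0.1564, 0.0189]
tcp_rot: [[-0.927, -0.374, -0.002], [-0.374, 0.927, 0.008], [-0.001, 0.009, -1.0]]
contact_force: [-0.2, 1.0, -0.2]
finger_gap: 0.0857
gripper_force: 0.0
```

>>> carry_out:
  increments:
    - [[0.3,0,0,1,0],[0.3,0,0,1,0],[0.3,0,0,1,0],[0.3,0,0,1,0],[0.3,0,0,1,0],[0.3,0,0,1,0]]

```text
time: 32.9
tcp_pos: [0.6396, -0.1564, 0.0178]
tcp_rot: [[-0.927, -0.374, -0.002], [-0.374, 0.927, 0.008], [-0.001, 0.009, -1.0]]
contact_force: [-0.2, -0.4, 6.4]
finger_gap: 0.0637
gripper_force: 66.4
```

>>> carry_out:
  increments:
    - [[0.3,0,0,-10,0],[0.3,0,0,-60,0],[0.3,0,0,-120,0],[0.3,0,0,-180,0],[0.3,0,0,-185,0],[0.3,0,0,-185,0]]

```text
time: 33.65
tcp_pos: [0.6391, -0.1577, 0.2019]
tcp_rot: [[-0.927, -0.374, -0.004], [-0.374, 0.927, 0.009], [-0.0, 0.01, -1.0]]
contact_force: [-0.7, -0.9, -2.1]
finger_gap: 0.0638
gripper_force: 66.4
```

>>> carry_out:
  increments:
    - [[0.3,-123,310,0,0.4625],[0.3,-123,310,0,0.4625],[0.3,-123,310,0,0.4625],[0.3,-123,310,0,0.4625],[0.3,-123,310,0,0.4625],[0.3,-123,310,0,0.4625],[0.3,-123,310,0,0.4625],[0.3,-123,310,0,0.4625],[0.3,-123,310,0,0.4625],[0.3,-123,310,0,0.4625]]

```text
time: 34.9
tcp_pos: [0.6377, 0.1744, 0.2049]
tcp_rot: [[-0.997, 0.081, -0.003], [0.081, 0.997, 0.009], [0.004, 0.009, -1.0]]
contact_force: [0.6, -0.3, -1.8]
finger_gap: 0.0639
gripper_force: 66.5
```

```bash
python3 - <<'E'
from h import *
from plant import arm
for _ in range(3): arm.camera("top")
s,f,K,T=snap("wrist",arm); cv2.imwrite("pics/w13f.png",f); np.savez("w13.npz",K=K,T=T)
print(s["time"],s["tcp_pos"],s["finger_gap"],s["gripper_force"],s["qpos"].round(3)); print(w2p(K,T,(.638,.178,.045)))
cv2.imwrite("pics/w13.png",tile(f,150,70,260,195,3))
E
```

```text
35.05 [0.63763375 0.17500415 0.20505449] 0.0637977754053148 66.4516532421112 [ 0.166  0.365 -0.002  1.206  0.009  0.246]
[278.64989849 190.31226083]
```

View pics/w13.png

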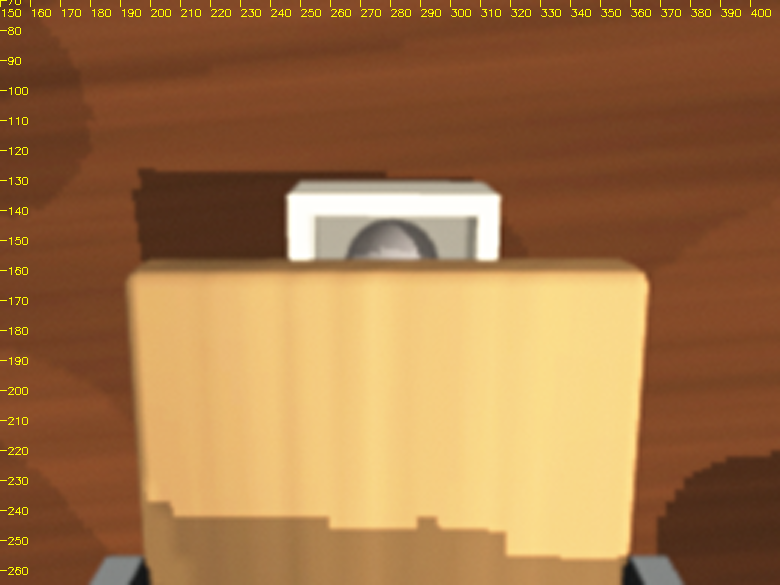

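```bash
python3 - <<'E'
from h import *
from plant import arm
d=np.load("w13.npz");K,T=d["K"],d["T"];C=arm.camera("wrist")["T_tool_cam"];s=arm.get_state()
q=lambda a,b:(150+a/3,70+b/3)
L,R=p2w(K,C,q(128,272),.0058),p2w(K,C,q(648,272),.0058);B=p2w(K,C,q(388,261),.0178);print(L,R,B)
A,E=p2w(K,T,q(287,194),.045),p2w(K,T,q(500,195),.045);v=E-A;print(A,E,np.linalg.norm(v))
n=np.array([-v[1],v[0],0])/np.linalg.norm(v);h=np.degrees(np.arctan2(n[1],n[0]));c=(A+E)/2-.045*n;print(n,h,c)
off=(((L+R)[0]/2+B[0])/2-.05,(L+R)[1]/2);print(off);print(place(s,c,off,h,.065))
E
```

```text
[ 0.05043209 -0.03039217  0.0058    ] [0.05039695 0.03398796 0.0058    ] [0.04986699 0.00182909 0.0178    ]
[0.59022152 0.15544771 0.045     ] [0.59508214 0.21192888 0.045     ] 0.05668993159521647
[-0.9963175   0.08574059  0.        ] 175.08138712049308 [0.63748612 0.17982997 0.045     ]
(np.float64(0.00014075403209175968), np.float64(0.0017978929753407515))
(array([ -0.2,   1.4, 140.1]), np.float64(0.006), np.float64(175.45368877188895))
```

>>> carry_out:
  increments:
    - [[0.3,-0.2,1.4,55,0.006],[0.3,-0.2,1.4,95,0.006],[0.3,-0.2,1.4,122,0.006],[0.3,-0.2,1.4,132,0.006],[0.3,-0.2,1.4,137,0.006],[0.3,-0.2,1.4,139,0.006],[0.3,-0.2,1.4,139,0.006],[0.3,-0.2,1.4,139,0.006],[0.3,-0.2,1.4,139,0.006]]

```text
time: 36.28
tcp_pos: [0.6377, 0.1784, 0.0665]
tcp_rot: [[-0.996, 0.085, -0.002], [0.085, 0.996, 0.009], [0.003, 0.009, -1.0]]
contact_force: [-0.1, 0.6, -1.0]
finger_gap: 0.0637
gripper_force: 66.4
```

```bash
python3 - <<'E'
from h import *
from plant import arm
s=arm.get_state();print(s["tcp_pos"],s["contact_force"],place(s,(.63749,.17983),(.0001,.0018),175.1,.0628))
E
```

```text
[0.63767619 0.17837831 0.06650638] [-0.06061318  0.57664652 -1.02403108] (array([ 0.2, -0.4,  3.7]), np.float64(0.001), np.float64(175.14090443130695))
```

>>> carry_out:
  increments:
    - [[0.3,0.2,-0.4,1.5,0],[0.3,0.2,-0.4,2.8,0],[0.3,0.2,-0.4,3.4,0],[0.3,0.2,-0.4,3.8,0],[0.3,0.2,-0.4,3.8,0],[0.3,0.2,-0.4,3.8,0]]

```text
time: 37.02
tcp_pos: [0.637, 0.1779, 0.0628]
tcp_rot: [[-0.996, 0.085, -0.003], [0.085, 0.996, 0.009], [0.004, 0.009, -1.0]]
contact_force: [-2.4, -0.3, 4.7]
finger_gap: 0.0642
gripper_force: 67.1
```

Contact at the rim; release and rise.

>>> carry_out:
  increments:
    - [[0.7,0,0,-0.2,0],[0.9,0,0,-0.2,0],[1,0,0,-0.2,0],[1,0,0,-4,0],[1,0,0,-30,0],[1,0,0,-85,0],[1,0,0,-130,0],[1,0,0,-130,0],[1,0,0,-130,0]]

```text
time: 38.15
tcp_pos: [0.6373, 0.1768, 0.1921]
tcp_rot: [[-0.996, 0.085, -0.003], [0.085, 0.996, 0.009], [0.004, 0.009, -1.0]]
contact_force: [0.4, 0.2, 0.5]
finger_gap: 0.0852
gripper_force: 0.0
```

```bash
python3 - <<'E'
from det import *
from plant import arm
for _ in range(3): arm.camera("top")
s,f,K,T=snap("wrist",arm); print(s["time"],s["tcp_pos"],s["finger_gap"]); hsv=cv2.cvtColor(f,cv2.COLOR_BGR2HSV)
c0=(.6375,.1798,.057);u,v=w2p(K,T,c0)
st,h=comp(f,(hsv[...,2]>120)&(hsv[...,1]<165)&(hsv[...,1]>50),u,v); b=cv2.boxPoints(cv2.minAreaRect(h)); Q=np.array([p2w(K,T,p,.057)[:2] for p in b]);print("rect",Q.mean(0),np.linalg.norm(Q[0]-Q[1]),np.linalg.norm(Q[2]-Q[1]),np.degrees(np.arctan2(*(Q[1]-Q[0])[::-1])))
# top camera: lids where expected, cups unmoved (difference from the first picture)
_,t,Kt,Tt=snap("top",arm); o=cv2.imread("pics/top0.png"); cv2.imwrite("pics/topend.png",t)
for n,p in [("pot",(.4309,-.2401,.062)),("sq",(.435,.245,.072)),("jar",(.4925,.0228,.082)),("tin",(.6375,.1798,.057))]:
    a=w2p(Kt,Tt,p); hh=cv2.cvtColor(t,cv2.COLOR_BGR2HSV); u,v=a.round().astype(int); bright=hh[...,2]>185
    st,h=comp(t,bright&((hh[...,1]<70) if n in("pot","jar") else (hh[...,1]<150)),u,v); b=cv2.minAreaRect(h); print(n,a.round(1),p2w(Kt,Tt,b[0],p[2])[:2].round(4),np.round(b[1],1))
d=cv2.absdiff(t,o).max(2)[165:220,255:305]; print("cups diff",(d>60).mean())
E
```

```text
38.3 [0.63622898 0.17654924 0.19012411] 0.085542213052364
rect [0.6359816  0.17990476] 0.065656298529132 0.10018965795519987 85.06941419092878
pot [380.8 286.2] [ 0.4311 -0.234 ] [18. 22.]
sq [153.  278.4] [0.4363 0.2409] [21.8 18.3]
jar [258.9 253.9] [0.4901 0.0215] [28. 29.]
tin [190.6 185.9] [0.6177 0.1795] [30.7 29. ]
cups diff 0.07963636363636363
```

```bash
python3 -c "
from plant import arm
print(arm.job_done())"
```

```text
the job is handed in; nothing more can be done
None
```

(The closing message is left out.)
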